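Set a fresh plaster cup on the banding wheel

ROBOT

A 6-joint arm with a two-finger parallel gripper is mounted at the origin on the work surface. World frame = base frame: x ahead of the robot, y to its left, z up, the work surface at z = 0. Lengths are in m, angles in rad, forces in N, time in s.
With the tool pointing down it reaches from about 0.275 to 0.725 m from the base axis. Payload 5.6 kg.
Tool frame: the origin (TCP) lies at the very end of the fingers, on their centre line; the grasp point (between the pads) lies 19 mm behind it; z points along the fingers, y is the line along which they close (so a half turn about z gives the same grasp; the last joint's range is limited). The gripper opens to 85 mm and grips with 20 to 120 N. Pads are 22 mm wide; open, the fingers measure 114 mm over their backs; the gripper's body (76 mm by 85 mm) begins 54 mm behind the grasp point. The pads swing forward as they close: fully open they stand 13 mm farther back than shut.
Start: joints at [1.584, 0.255, 0.108, 0, -1.424, -0.285], TCP at [0.148, 0.53, 0.231] pointing down, gripper open.
Joint ranges: [-2.95, 2.95], [-1.21, 1.97], [-1.09, 1.5], [-2.87, 1.71], [-2.94, -0.07], [-3.05, 3.05]. Speed limits (rad/s): [2.57, 2.57, 3.14, 3.14, 3.14, 3.14].

INTERFACE

Orientations are given as a 3x3 rotation matrix whose columns are the frame's x, y, z axes.
In Python, from rig import telemetry, vision, ticket gives the robot as it stands.
- The arm moves only by the tool send_rows, never from a script. Its argument "motion" is a list of rows, each a list of 7 numbers: the finger opening in mm, from 0 to 85.4, then the shift along the tool's x, y, z scaled (see below), then the turn, a rotation vector about the tool's x, y, z scaled (see below). In form: [[claw, dx, dy, dz, ax, ay, az], ...]. A call has 1 to 5 rows; each row is the pose to reach, as a shift and turn from the pose commanded when the call began, along the tool's axes at that moment; what a row does not reach only later rows make up. The controller multiplies each number of a shift by 250 mm and each number of a turn by 60 degrees. A row lasts 1/8 s, in which the tool goes at most 62.5 mm and 10.7 degrees, less where a joint would pass 70% of its speed; a pose out of reach is approached as far as the arm can. A call with a number of a shift or a turn outside -1 to 1 is refused whole. A call with a gripper value outside its range is refused whole. The fingers move at their own pace and stop on an object; "force" is the grip in N (left out, the last holds). Time passes only in rows, so rows that repeat a pose let the fingers close. It gives the time, the measured TCP pose, the force, the opening and the grip force at its end, in the units of the state.
- telemetry.sense(): the state, without advancing time (a new reading comes with each control period).
- vision.camera(name): name is "side" or "top"; returns the picture (384x512x3 uint8, red, green, blue); there is no depth.
- vision.camera_params(name): a dict with "fx", "fy", "cx", "cy" (pixels), "R" (3x3) and "t" (3): a world point X has camera coordinates R X + t. Camera axes: x right, y down, z forward; pixel columns grow to the right and rows downward; lengths in m; the calibration is good to about 2 mm. A picture is of the moment at which its call begins. camera_params takes no time and is no camera call.
- ticket.job_done(): hands the job in; it is judged then, once.
Trained networks look in the newest picture that a camera, given by its name, has taken for a name from the list of things; names that differ only in an ending like _2 or _b are one class to them, and where a whole thing is asked for, a point or a joint stands for the part that bears it (a point fixed in the world has none). Each returns a list of dicts, best first, with "confidence" (0 to 1); they miss things now and then, are a little off and sometimes report something else, mostly with a low value. They report only what shows in the picture. A call takes as long as a camera call. They do not tell look-alikes from the thing itself.
- vision.look_for(camera, target): "pixel" ([row, column] in pixels, amid what is visible of it).
- vision.pinpoint(camera, target): "pixel" ([row, column] in pixels: a listed point, or the origin of a listed thing).
The state is a dict: "clock": time; "qpos": joint angles; "qvel": joint speeds; "effort": joint torques, N m; "tcp_pos": TCP position; "tool_rot": TCP orientation; "force": force on the tool from outside, world axes, zero at the start; "wrist_torque": the same for the moment, N m; "grip_width": opening from 0.0 (shut) to 1.0 (fully open); "gripper_force": force on a finger pad.
Only numpy, scipy, OpenCV 4.12 (cv2) and the standard library are available. Lean on these libraries where they do the work, as an engineer would, in place of code of your own. Each camera call takes 0.05 s, during which the arm holds its last target. There are 200 camera calls.

TASK

Take the tall round plaster cup from the drying board and stand it upright in the middle of the banding wheel (the low round metal turntable), ready to be painted. The cast is fresh and fragile: keep it upright, grip it with no more than about 40 N, and set it down softly instead of dropping or pressing it. Leave the other two casts, the square one and the low round one, where they stand.

Things in the scene. Friction and masses are not known exactly. Their poses are not given: they have to be found in the camera images.
- cup_mid (a point): Centre, half-way up, of the tall round cup: open plain cylinder of off-white plaster, 50 mm outside diameter, 80 mm high, wall 5 mm, about 0.2 kg, upright on the drying board. z axis = the cup's axis, up; its bottom is 40 mm below this point. It breaks if gripped with over 50 N a finger, struck or pressed on the wheel with over 60 N, dropped from over 15 mm, or tipped.
- wheel_top (a point): Centre of the top face of the banding wheel: a flat round aluminium plate of 180 mm diameter with two engraved rings, on a short steel pedestal and foot; heavy, stays put and does not turn. This point lies on the top face, 60 mm above the table; z up.
- square_mid (a point): Centre, half-way up, of the square cast (leave alone): open box of the same plaster, 50 x 50 mm, 80 mm high; x, y along its sides. The three casts stand in a row, in any order, about 120 mm apart, along the drying board: a plywood slab 140 x 360 mm, 18 mm thick, flat on the table, roughly crosswise to the robot.
- low_mid (a point): Centre, half-way up, of the low round cast (leave alone): an open tealight holder of the same plaster, diameter 58 mm, 38 mm high, standing on the drying board; z up.
Mind the look-alikes: they are no part of the job. What is meant by the part that bears wheel_top is not red, and is the larger of those in its own colour.

How it is judged:
At the end, for the whole second after the job is handed in: The tall round cup stands released and at rest on the banding wheel, upright within 10 degrees, its axis within 20 mm of the wheel's centre; the square and the low cast are within 20 mm of where they stood (horizontal distance between cup_mid and wheel_top below 0.02 m and z of cup_mid in the frame of wheel_top between 0.034 and 0.046 m and angle between cup_mid's own z axis and vertical below 0.17 rad and linear speed of cup below 0.02 m/s and distance of each of square_mid, low_mid from where it was at the start of the episode below 0.02 m); the robot touches nothing.
It fails at once if the cup is squeezed with more than 50 N a finger (contact force between the fingers and cup above 100 N).
It fails at once if the cup strikes or is pressed on the wheel with more than 60 N (contact force between cup and wheel above 60 N).
It fails at once if the cup is dropped onto the wheel from more than 15 mm above it (contact force between the fingers and cup below 0.1 N and horizontal distance between cup_mid and wheel_top below 0.1 m and z of cup_mid in the frame of wheel_top above 0.055 m).
It fails at once if the cup is tipped by more than 30 degrees (angle between cup_mid's own z axis and vertical above 0.52 rad).
It fails at once if the square or the low cast is moved more than 20 mm (distance of any of square_mid, low_mid from where it was at the start of the episode above 0.02 m).
It also fails if it takes over 38 s, if anything falls off the work surface, if the arm or the gripper's body presses on something with over 40 N, if the wrist force passes 120 N, or if a joint passes its speed limit or range.

## Working session

There is one attempt and no reset: what is moved stays moved. The work goes in short steps, Python scripts to look and compute and a tool call to move; the robot and the scene stay as the last step left them, time stands still between calls to the robot, and variables do not carry over. Pictures are saved under pics/ and viewed, at most 10 in all, crops included, and the job is handed in when it is done.

Besides the shell and the picture viewer there is one more tool, called after "Emit:" by a JSON object that holds its "method" and its "body". send_rows: Moves the arm, as the interface text tells. Its arguments: {"type":"object","properties":{"motion":{"type":"array","items":{"type":"array","items":{"type":"number"}}},"force":{"type":"number"}},"required":["motion"]}

```bash
mkdir -p pics; cat > h.py <<'E'
import numpy as np, cv2
from rig import telemetry, vision, ticket
def ray(cam,px):
    p=vision.camera_params(cam);R=np.array(p["R"]);t=np.array(p["t"])
    d=R.T@np.array([(px[1]-p["cx"])/p["fx"],(px[0]-p["cy"])/p["fy"],1.]);return -R.T@t,d
def at_z(cam,px,z):
    c,d=ray(cam,px);return c+d*(z-c[2])/d[2]
def proj(cam,X):
    p=vision.camera_params(cam);q=np.array(p["R"])@np.array(X)+np.array(p["t"])
    return [p["fy"]*q[1]/q[2]+p["cy"],p["fx"]*q[0]/q[2]+p["cx"]]
def save(cam,name):
    im=vision.camera(cam);cv2.imwrite("pics/"+name,im[:,:,::-1]);return im
Z=dict(cup_mid=.058,wheel_top=.06,square_mid=.058,low_mid=.037)
E
python3 - <<'E'
from h import *
np.set_printoptions(precision=3,suppress=True)
a=save("top","t0.png");b=save("side","s0.png")
cv2.imwrite("pics/both.png",cv2.resize(np.hstack([a,b])[:,:,::-1],(800,300),interpolation=cv2.INTER_AREA))
for c in("top","side"):
    print(c,ray(c,[192,256]))
    for n in Z:
        for d in vision.pinpoint(c,n): print(c,n,np.round(d["pixel"],1),round(d["confidence"],2),at_z(c,d["pixel"],Z[n]))
s=telemetry.sense();print(s["clock"],s["tcp_pos"],np.array(s["tool_rot"]))
E
```

```text
top (array([0.21 , 0.094, 1.461]), array([ 0.214,  0.014, -0.977]))
top cup_mid [184.8 406.5] 0.78 [ 0.547 -0.324  0.058]
top wheel_top [189.8 234.1] 0.92 [0.521 0.178 0.06 ]
top wheel_top [222.9 108.6] 0.71 [0.416 0.535 0.06 ]
top wheel_top [169.8 161.6] 0.55 [0.577 0.393 0.06 ]
top square_mid [209.  327.4] 0.8 [ 0.471 -0.093  0.058]
top low_mid [196.4 367.1] 0.76 [ 0.515 -0.213  0.037]
side (array([ 0.44 , -0.782,  0.826]), array([ 0.05 ,  0.747, -0.663]))
side wheel_top [134.7 274.1] 0.98 [0.579 0.368 0.06 ]
side wheel_top [109.4 224.9] 0.63 [0.415 0.548 0.06 ]
side wheel_top [171.5 265.8] 0.61 [0.533 0.172 0.06 ]
side square_mid [234.1 255. ] 0.75 [ 0.484 -0.077  0.058]
side low_mid [281.8 268.3] 0.79 [ 0.506 -0.21   0.037]
0.5 [0.148 0.53  0.231] [[ 0.963 -0.268 -0.   ]
 [-0.268 -0.963 -0.   ]
 [-0.     0.    -1.   ]]
```

View pics/t0.png

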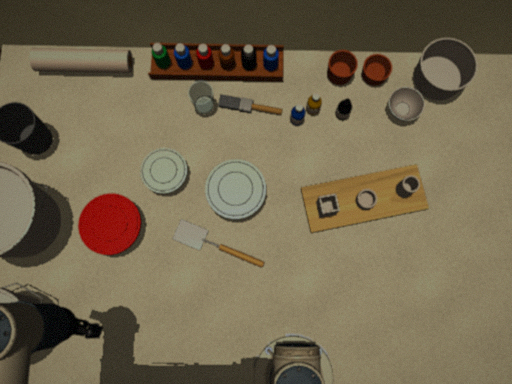

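View pics/s0.png

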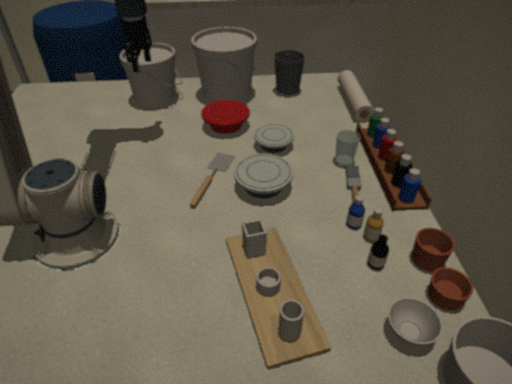

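Three discs could be wheel_top. In the top view they are the large aluminium disc at (190,235), the small aluminium disc at (170,162) and the red one at (223,109). The large aluminium one fits: it isn't red, and it's the larger of the two in its colour. The casts stand on the board at the right: square (205,328), low round (199,367) and tall round cup (185,408). I'll confirm this in a crop with the model outlines overlaid.

```bash
python3 - <<'E'
from h import *
np.set_printoptions(precision=4,suppress=True)
a=cv2.imread("pics/t0.png");b=cv2.imread("pics/s0.png")
th=np.linspace(0,2*np.pi,60)
def circ(im,cam,x,y,z,r,k,o,col):
    P=np.array([proj(cam,[x+r*np.cos(t),y+r*np.sin(t),z]) for t in th])
    cv2.polylines(im,[np.int32((P[:,::-1]-o+.5)*k)],True,col,1)
W=[(.521,.178),(.533,.172)];C=(.547,-.324)
tiles=[]
for im,cam,c in((a,"top",(234,190)),(b,"side",(265,172)),(a,"top",(380,192)),(b,"side",(285,290))):
    o=np.array([c[0]-50,c[1]-37]);k=4
    t=cv2.resize(im[o[1]:o[1]+75,o[0]:o[0]+100],None,fx=k,fy=k,interpolation=cv2.INTER_CUBIC)
    t=cv2.convertScaleAbs(t,alpha=1.3)
    circ(t,cam,*W[0],.06,.09,k,o,(0,255,0));circ(t,cam,*W[1],.06,.09,k,o,(0,0,255))
    circ(t,cam,*C,.098,.025,k,o,(0,255,0));circ(t,cam,*C,.018,.025,k,o,(255,0,0))
    tiles.append(t)
cv2.imwrite("pics/c1.png",np.vstack([np.hstack(tiles[:2]),np.hstack(tiles[2:])]))
print(proj("side",[*C,.058]))
E
```

```text
[np.float64(319.9568981958215), np.float64(292.8443363275741)]
```

View pics/c1.png

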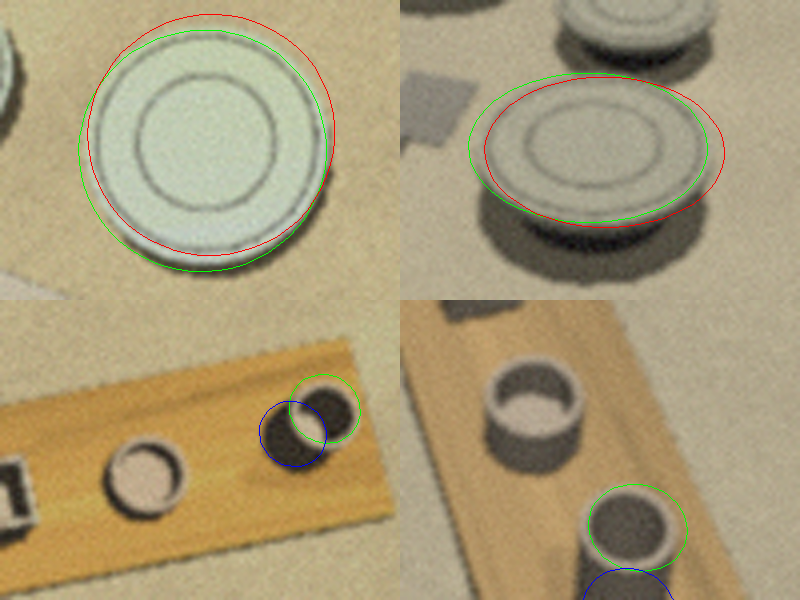

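```bash
python3 - <<'E'
from h import *
np.set_printoptions(precision=4,suppress=True)
def tri(a,b):
    A=[];B=[]
    for c,p in(("top",a),("side",b)):
        o,d=ray(c,p);d/=np.linalg.norm(d);M=np.eye(3)-np.outer(d,d);A.append(M);B.append(M@o)
    return np.linalg.solve(sum(A),sum(B))
for n,t,s,z in(("wheel",[188.2,235],[170.5,263],.06),("cuprim",[182.8,411],[310,291.3],.098)):
    print(n,at_z("top",t,z),at_z("side",s,z),tri(t,s))
s=telemetry.sense();R=np.array(s["tool_rot"])
m=(at_z("top",[182.8,411],.098)+at_z("side",[310,291.3],.098))/2
print(m,R.T@(m-s["tcp_pos"])/.25)
E
```

```text
wheel [0.5259 0.1758 0.06  ] [0.5254 0.1775 0.06  ] [0.5254 0.1757 0.0615]
cuprim [ 0.5438 -0.3247  0.098 ] [ 0.5413 -0.3254  0.098 ] [ 0.5426 -0.3249  0.0976]
[ 0.5426 -0.3251  0.098 ] [2.4399 2.8697 0.5331]
```

The crop confirms the large aluminium plate with two engraved rings as the wheel. Both views agree to about 2 mm: wheel at (0.526, 0.176) and cup at (0.543, -0.325), with triangulated heights of 0.0615 and 0.0976 m as expected. Moving to above the cup.

Emit:
{"method": "send_rows", "body": {"motion": [[85,0.8,0.94,0,0,0,0],[85,0.8,0.94,0,0,0,0],[85,0.8,0.94,0,0,0,0],[85,0.8,0.94,0,0,0,0],[85,0.8,0.94,0,0,0,0]], "force": 30}}

```text
clock: 1.12
tcp_pos: [0.2776, 0.2478, 0.2316]
tool_rot: [[0.963, -0.268, 0.001], [-0.268, -0.963, 0.001], [0.0, -0.001, -1.0]]
force: [1.4, 0.7, 0.7]
grip_width: 0.993
gripper_force: 0.0
```

Emit:
{"method": "send_rows", "body": {"motion": [[85,0.8,0.94,0,0,0,0],[85,0.8,0.94,0,0,0,0],[85,0.8,0.94,0,0,0,0],[85,0.8,0.94,0,0,0,0],[85,0.8,0.94,0,0,0,0]]}}

```text
clock: 1.75
tcp_pos: [0.4073, -0.0325, 0.2317]
tool_rot: [[0.963, -0.269, 0.001], [-0.269, -0.963, 0.0], [0.001, -0.001, -1.0]]
force: [1.2, 1.9, 0.5]
grip_width: 0.995
gripper_force: 0.0
```

```bash
cat >> h.py <<'E'
def to(x,y,z):
    s=telemetry.sense();R=np.array(s["tool_rot"]);print(np.round(R,3).tolist(),s["tcp_pos"],s["clock"],s["qpos"]);print(R.T@(np.array([x,y,z])-s["tcp_pos"])/.25)
E
python3 -c "
from h import *
to(.5426,-.325,.231)"
```

```text
[[0.963, -0.269, 0.001], [-0.269, -0.963, 0.0], [0.001, -0.001, -1.0]] [ 0.4073217  -0.03247457  0.23172577] 1.75 [ 3.07982425e-01 -3.06537537e-02 -2.18479740e-01  5.81210559e-05
 -1.38153948e+00  9.90742708e-01]
[0.83563258 0.98166076 0.00320637]
```

Emit:
{"method": "send_rows", "body": {"motion": [[85,0.83,0.97,0,0,0,0],[85,0.83,0.97,0,0,0,0],[85,0.83,0.97,0,0,0,0],[85,0.83,0.97,0,0,0,0],[85,0.83,0.97,0,0,0,0]]}}

```text
clock: 2.38
tcp_pos: [0.5393, -0.3157, 0.2313]
tool_rot: [[0.963, -0.269, 0.0], [-0.269, -0.963, -0.0], [0.0, 0.0, -1.0]]
force: [1.0, -0.1, 1.6]
grip_width: 0.995
gripper_force: 0.0
```

Emit:
{"method": "send_rows", "body": {"motion": [[85,0,0,0.1,0,0,0],[85,0,0,0.1,0,0,0],[85,0,0,0.1,0,0,0],[85,0,0,0.1,0,0,0]]}}

```text
clock: 2.88
tcp_pos: [0.5392, -0.3132, 0.2081]
tool_rot: [[0.964, -0.267, 0.002], [-0.267, -0.964, -0.001], [0.003, 0.0, -1.0]]
force: [-0.0, 0.2, -0.2]
grip_width: 0.998
gripper_force: 0.0
```

```bash
python3 - <<'E'
from h import *
to(.5426,-.325,.05)
a=save("top","t1.png");b=save("side","s1.png")
k=4
cv2.imwrite("pics/c2.png",np.hstack([cv2.resize(i[r:r+100,c:c+100,::-1],(400,400),interpolation=cv2.INTER_CUBIC) for i,r,c in((a,140,340),(b,250,240))]))
E
```

```text
[[0.964, -0.267, 0.002], [-0.267, -0.964, -0.001], [0.003, 0.0, -1.0]] [ 0.53915935 -0.31317822  0.20809725] 2.875 [-2.75771292e-01  4.07235991e-01  2.66604475e-01  3.84197692e-04
 -1.42746978e+00  1.57580168e+00]
[0.02420356 0.04163549 0.63247291]
```

View pics/c2.png

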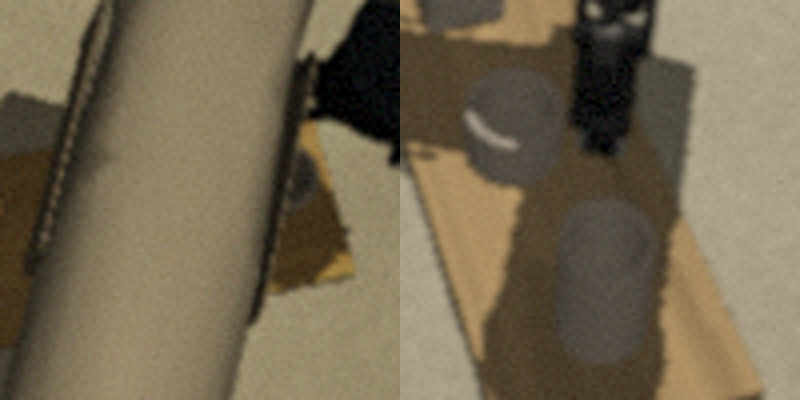

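Side view: the gripper is above the cup (rim centre about crop (605,240)) and the cup still stands untouched. The measured TCP is about 12 mm short, so I'll correct that and then descend.

Emit:
{"method": "send_rows", "body": {"motion": [[85,0.024,0.042,0.1,0,0,0],[85,0.024,0.042,0.2,0,0,0],[85,0.024,0.042,0.3,0,0,0],[85,0.024,0.042,0.3,0,0,0],[85,0.024,0.042,0.3,0,0,0]]}}

```text
clock: 3.6
tcp_pos: [0.5424, -0.3256, 0.1329]
tool_rot: [[0.963, -0.268, 0.002], [-0.268, -0.963, -0.001], [0.002, 0.001, -1.0]]
force: [-0.4, 0.2, 0.5]
grip_width: 0.993
gripper_force: 0.0
```

```bash
python3 - <<'E'
from h import *
to(.5426,-.325,.05)
E
```

```text
[[0.963, -0.268, 0.002], [-0.268, -0.963, -0.001], [0.002, 0.001, -1.0]] [ 0.54235652 -0.32560137  0.13293411] 3.6 [-2.93675967e-01  4.58048609e-01  1.53188265e-01  7.64145485e-04
 -1.26377648e+00  1.59295902e+00]
[-0.00041712 -0.00283609  0.3317342 ]
```

Emit:
{"method": "send_rows", "body": {"motion": [[85,0,0,0.08,0,0,0],[85,0,0,0.16,0,0,0],[85,0,0,0.24,0,0,0],[85,0,0,0.31,0,0,0],[85,0,0,0.33,0,0,0]]}}

```text
clock: 4.22
tcp_pos: [0.542, -0.3254, 0.0492]
tool_rot: [[0.963, -0.268, 0.0], [-0.268, -0.963, -0.0], [0.0, 0.0, -1.0]]
force: [-1.2, -0.4, 0.7]
grip_width: 0.996
gripper_force: 0.0
```

Emit:
{"method": "send_rows", "body": {"motion": [[85,0,0,0,0,0,0],[62,0,0,0,0,0,0],[58,0,0,0,0,0,0]]}}

```text
clock: 4.6
tcp_pos: [0.5422, -0.3255, 0.0496]
tool_rot: [[0.963, -0.268, 0.001], [-0.268, -0.963, -0.001], [0.001, 0.0, -1.0]]
force: [0.4, -1.1, -0.3]
grip_width: 0.681
gripper_force: 0.0
```

```bash
python3 - <<'E'
from h import *
to(.5426,-.325,.05)
b=save("side","s2.png")
cv2.imwrite("pics/c3.png",cv2.resize(cv2.convertScaleAbs(b[230:370,200:380,::-1],alpha=2),None,fx=4,fy=4,interpolation=cv2.INTER_CUBIC))
E
```

```text
[[0.963, -0.268, 0.001], [-0.268, -0.963, -0.001], [0.001, 0.0, -1.0]] [ 0.54215104 -0.3254915   0.04963458] 4.6 [-2.93962720e-01  5.20285882e-01  3.12572116e-02  1.32112366e-04
 -1.08033588e+00  1.59298525e+00]
[ 0.00120443 -0.00237561 -0.00146032]
```

View pics/c3.png

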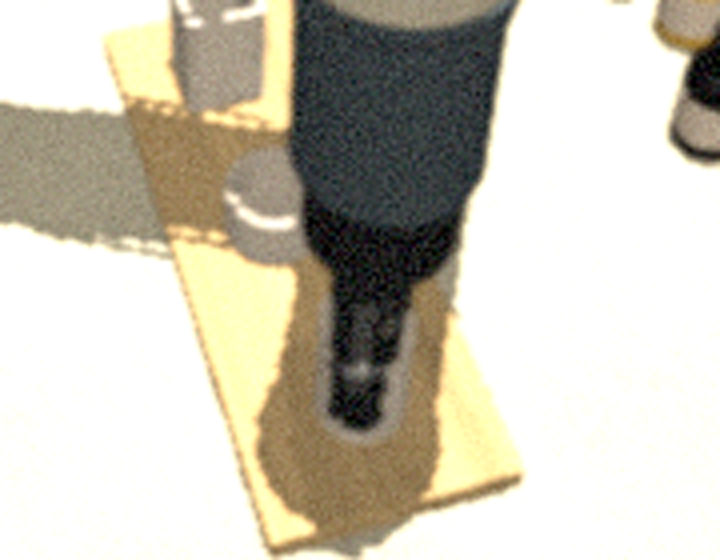

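The front finger (crop about (365,350)) is centred on the cup, which shows evenly on both sides. Closing.

Emit:
{"method": "send_rows", "body": {"motion": [[50,0,0,0,0,0,0],[46,0,0,0,0,0,0],[44,0,0,0,0,0,0],[44,0,0,0,0,0,0],[44,0,0,0,0,0,0]], "force": 32}}

```text
clock: 5.28
tcp_pos: [0.5421, -0.3252, 0.0494]
tool_rot: [[0.963, -0.268, 0.001], [-0.268, -0.963, -0.0], [0.001, -0.0, -1.0]]
force: [-0.0, 4.1, 6.0]
grip_width: 0.573
gripper_force: 33.9
```

Emit:
{"method": "send_rows", "body": {"motion": [[44,0,0,-0.01,0,0,0],[44,0,0,-0.03,0,0,0],[44,0,0,-0.06,0,0,0],[44,0,0,-0.1,0,0,0],[44,0,0,-0.1,0,0,0]]}}

```text
clock: 5.9
tcp_pos: [0.5425, -0.3257, 0.0752]
tool_rot: [[0.963, -0.268, 0.002], [-0.268, -0.963, -0.001], [0.003, 0.0, -1.0]]
force: [-0.1, 0.4, -2.5]
grip_width: 0.57
gripper_force: 33.4
```

Emit:
{"method": "send_rows", "body": {"motion": [[44,0,0,-0.06,0,0,0],[44,0,0,-0.16,0,0,0],[44,0,0,-0.28,0,0,0],[44,0,0,-0.38,0,0,0],[44,0,0,-0.44,0,0,0]]}}

```text
clock: 6.52
tcp_pos: [0.5421, -0.3256, 0.186]
tool_rot: [[0.963, -0.268, 0.002], [-0.268, -0.963, -0.001], [0.002, 0.0, -1.0]]
force: [0.1, -0.3, -2.4]
grip_width: 0.57
gripper_force: 33.6
```

Emit:
{"method": "send_rows", "body": {"motion": [[44,0,0,0,0,0,0],[44,0,0,0,0,0,0]]}}

```text
clock: 6.78
tcp_pos: [0.5412, -0.3249, 0.1825]
tool_rot: [[0.963, -0.269, -0.002], [-0.269, -0.963, 0.001], [-0.002, -0.001, -1.0]]
force: [0.2, -0.3, -2.6]
grip_width: 0.57
gripper_force: 33.6
```

```bash
python3 - <<'E'
from h import *
to(.5257,.1765,.18)
E
```

```text
[[0.963, -0.269, -0.002], [-0.269, -0.963, 0.001], [-0.002, -0.001, -1.0]] [ 0.54118367 -0.32486872  0.18248329] 6.775 [-2.93919469e-01  4.34779200e-01  2.44592800e-01 -6.94539720e-04
 -1.38277861e+00  1.59297107e+00]
[-0.59818232 -1.91517173  0.01261909]
```

Emit:
{"method": "send_rows", "body": {"motion": [[44,-0.02,-0.06,0,0,0,0],[44,-0.06,-0.19,0,0,0,0],[44,-0.11,-0.35,0,0,0,0],[44,-0.16,-0.51,0,0,0,0],[44,-0.21,-0.67,0,0,0,0]]}}

```text
clock: 7.4
tcp_pos: [0.5353, -0.1478, 0.1831]
tool_rot: [[0.963, -0.268, -0.001], [-0.268, -0.963, 0.0], [-0.001, -0.0, -1.0]]
force: [-0.5, -0.1, -2.6]
grip_width: 0.571
gripper_force: 33.7
```

Emit:
{"method": "send_rows", "body": {"motion": [[44,-0.05,-0.16,0,0,0,0],[44,-0.1,-0.32,0,0,0,0],[44,-0.15,-0.48,0,0,0,0],[44,-0.2,-0.64,0,0,0,0],[44,-0.25,-0.8,0,0,0,0]]}}

```text
clock: 8.02
tcp_pos: [0.5285, 0.0614, 0.1832]
tool_rot: [[0.963, -0.268, -0.001], [-0.268, -0.963, -0.0], [-0.001, 0.0, -1.0]]
force: [0.8, -0.6, -1.9]
grip_width: 0.574
gripper_force: 33.7
```

Emit:
{"method": "send_rows", "body": {"motion": [[44,-0.05,-0.16,0,0,0,0],[44,-0.09,-0.29,0,0,0,0],[44,-0.12,-0.39,0,0,0,0],[44,-0.13,-0.43,0,0,0,0],[44,-0.13,-0.43,0,0,0,0]]}}

```text
clock: 8.65
tcp_pos: [0.5266, 0.1722, 0.1833]
tool_rot: [[0.964, -0.267, -0.001], [-0.267, -0.964, -0.001], [-0.001, 0.001, -1.0]]
force: [0.5, -0.7, -2.1]
grip_width: 0.569
gripper_force: 33.8
```

```bash
python3 - <<'E'
from h import *
to(.5257,.1765,.105)
b=save("side","s3.png");a=save("top","t3.png")
cv2.imwrite("pics/c4.png",np.hstack([cv2.resize(cv2.convertScaleAbs(i[r:r+120,c:c+120,::-1],alpha=1.6),(390,390),interpolation=cv2.INTER_CUBIC) for i,r,c in((b,100,205),(a,130,175))]))
E
```

```text
[[0.964, -0.267, -0.001], [-0.267, -0.964, -0.001], [-0.001, 0.001, -1.0]] [0.52661886 0.17215394 0.1833095 ] 8.65 [ 5.98344397e-01  2.82385577e-01  2.28408736e-02 -4.03723819e-05
 -1.31226539e+00  7.01682001e-01]
[-0.00797722 -0.01600231  0.31323163]
```

View pics/c4.png

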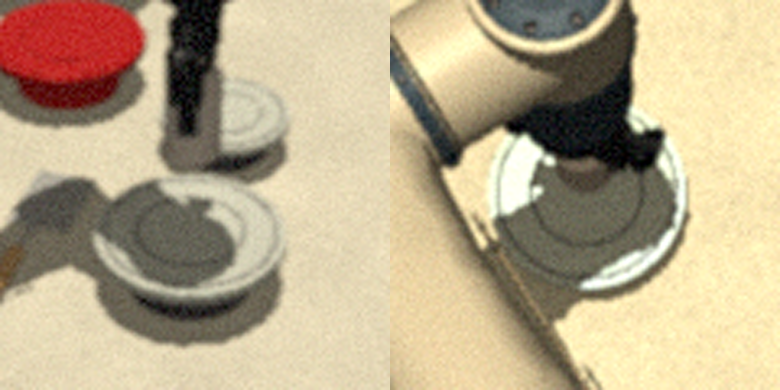

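The cup is held upright above the large wheel: side crop cup at (190,130), wheel centre at (190,235). Lowering to about 13 mm above the plate.

Emit:
{"method": "send_rows", "body": {"motion": [[44,-0.008,-0.016,0.06,0,0,0],[44,-0.008,-0.016,0.14,0,0,0],[44,-0.008,-0.016,0.22,0,0,0],[44,-0.008,-0.016,0.29,0,0,0],[44,-0.008,-0.016,0.31,0,0,0]]}}

```text
clock: 9.38
tcp_pos: [0.5251, 0.1753, 0.1042]
tool_rot: [[0.963, -0.269, -0.003], [-0.269, -0.963, -0.002], [-0.003, 0.002, -1.0]]
force: [-0.2, 0.5, -1.4]
grip_width: 0.572
gripper_force: 33.7
```

Emit:
{"method": "send_rows", "body": {"motion": [[44,0,0,0.01,0,0,0],[44,0,0,0.02,0,0,0],[44,0,0,0.02,0,0,0]]}}

```text
clock: 9.75
tcp_pos: [0.5264, 0.1763, 0.1016]
tool_rot: [[0.963, -0.269, 0.0], [-0.269, -0.963, 0.0], [0.0, -0.0, -1.0]]
force: [0.5, 0.3, -2.0]
grip_width: 0.574
gripper_force: 33.8
```

```bash
python3 - <<'E'
from h import *
to(.5257,.1765,.0914)
b=save("side","s4.png")
cv2.imwrite("pics/c5.png",cv2.resize(cv2.convertScaleAbs(b[110:210,205:325,::-1],alpha=1.8),(600,500),interpolation=cv2.INTER_CUBIC))
E
```

```text
[[0.963, -0.269, 0.0], [-0.269, -0.963, 0.0], [0.0, -0.0, -1.0]] [0.5264329  0.1762861  0.10157087] 9.75 [ 6.04964865e-01  3.38311107e-01 -1.15516819e-01  1.99871542e-06
 -1.11637280e+00  6.93919183e-01]
[-3.06924637e-03 -1.82487669e-05  4.06823052e-02]
```

View pics/c5.png

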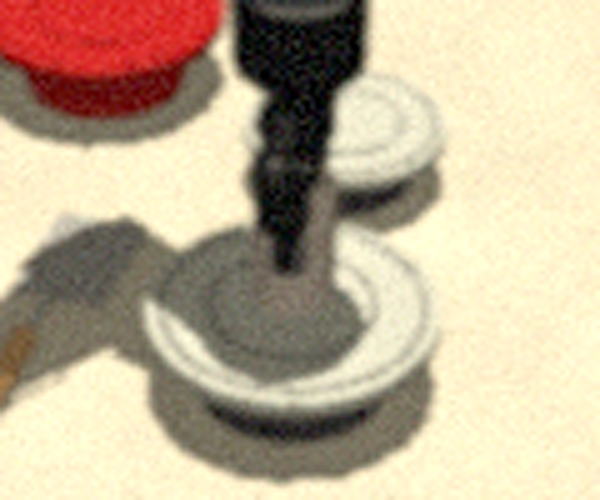

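The cup (crop about (290,290)) is centred just above the plate. Lowering slowly until contact shows in the force.

Emit:
{"method": "send_rows", "body": {"motion": [[44,0,0,0.006,0,0,0],[44,0,0,0.013,0,0,0],[44,0,0,0.02,0,0,0],[44,0,0,0.025,0,0,0],[44,0,0,0.027,0,0,0]]}}

```text
clock: 10.42
tcp_pos: [0.5262, 0.1762, 0.0944]
tool_rot: [[0.963, -0.268, -0.0], [-0.268, -0.963, -0.0], [-0.0, 0.0, -1.0]]
force: [0.6, 0.8, -2.5]
grip_width: 0.57
gripper_force: 33.8
```

Emit:
{"method": "send_rows", "body": {"motion": [[44,0,0,0.002,0,0,0],[44,0,0,0.004,0,0,0],[44,0,0,0.004,0,0,0]]}}

```text
clock: 10.8
tcp_pos: [0.5263, 0.1762, 0.0935]
tool_rot: [[0.963, -0.269, -0.0], [-0.269, -0.963, -0.0], [-0.0, 0.0, -1.0]]
force: [-0.1, -0.7, -1.6]
grip_width: 0.571
gripper_force: 33.8
```

Emit:
{"method": "send_rows", "body": {"motion": [[44,0,0,0.002,0,0,0],[44,0,0,0.004,0,0,0],[44,0,0,0.004,0,0,0]]}}

```text
clock: 11.18
tcp_pos: [0.5262, 0.1762, 0.0925]
tool_rot: [[0.963, -0.268, -0.0], [-0.268, -0.963, -0.0], [-0.0, 0.0, -1.0]]
force: [0.3, 0.5, -2.4]
grip_width: 0.571
gripper_force: 33.8
```

Emit:
{"method": "send_rows", "body": {"motion": [[44,0,0,0.002,0,0,0],[44,0,0,0.004,0,0,0],[44,0,0,0.004,0,0,0]]}}

```text
clock: 11.55
tcp_pos: [0.5263, 0.1762, 0.0915]
tool_rot: [[0.963, -0.268, -0.0], [-0.268, -0.963, -0.0], [-0.0, 0.0, -1.0]]
force: [0.6, -0.5, -2.5]
grip_width: 0.57
gripper_force: 33.8
```

Emit:
{"method": "send_rows", "body": {"motion": [[44,0,0,0.001,0,0,0],[44,0,0,0.002,0,0,0],[44,0,0,0.002,0,0,0]]}}

```text
clock: 11.92
tcp_pos: [0.5263, 0.1762, 0.0913]
tool_rot: [[0.963, -0.268, 0.0], [-0.268, -0.963, 0.0], [0.0, -0.0, -1.0]]
force: [-1.6, 0.2, 1.5]
grip_width: 0.574
gripper_force: 34.1
```

Emit:
{"method": "send_rows", "body": {"motion": [[44,0,0,0.001,0,0,0],[44,0,0,0.002,0,0,0],[44,0,0,0.002,0,0,0]]}}

```text
clock: 12.3
tcp_pos: [0.5264, 0.1763, 0.0913]
tool_rot: [[0.963, -0.268, 0.001], [-0.268, -0.963, 0.0], [0.001, -0.0, -1.0]]
force: [-3.4, -0.3, 5.5]
grip_width: 0.571
gripper_force: 34.5
```

The force changed sign at TCP z 0.0913, the height predicted for contact. Releasing.

Emit:
{"method": "send_rows", "body": {"motion": [[52,0,0,0,0,0,0],[60,0,0,0,0,0,0],[70,0,0,0,0,0,0],[85,0,0,0,0,0,0],[85,0,0,0,0,0,0]], "force": 20}}

```text
clock: 12.92
tcp_pos: [0.5263, 0.1762, 0.0905]
tool_rot: [[0.963, -0.269, -0.0], [-0.269, -0.963, -0.0], [-0.0, 0.0, -1.0]]
force: [-0.9, 1.1, -0.7]
grip_width: 0.994
gripper_force: 0.0
```

Emit:
{"method": "send_rows", "body": {"motion": [[85,0,0,0,0,0,0],[85,0,0,-0.06,0,0,0],[85,0,0,-0.14,0,0,0],[85,0,0,-0.22,0,0,0],[85,0,0,-0.3,0,0,0]]}}

```text
clock: 13.55
tcp_pos: [0.5266, 0.1763, 0.1675]
tool_rot: [[0.963, -0.268, 0.001], [-0.268, -0.963, 0.001], [0.001, -0.001, -1.0]]
force: [-0.5, -0.2, 0.3]
grip_width: 0.993
gripper_force: 0.0
```

Emit:
{"method": "send_rows", "body": {"motion": [[85,0,0,-0.15,0,0,0],[85,0,0,-0.3,0,0,0],[85,-0.3,0.2,-0.3,0,0,0],[85,-0.4,0.2,-0.3,0,0,0],[85,-0.4,0.2,-0.3,0,0,0]]}}

```text
clock: 14.18
tcp_pos: [0.4144, 0.1544, 0.2426]
tool_rot: [[0.964, -0.267, 0.002], [-0.267, -0.964, 0.002], [0.002, -0.003, -1.0]]
force: [1.0, 0.0, 1.0]
grip_width: 0.996
gripper_force: 0.0
```

```bash
python3 - <<'E'
from h import *
b=save("side","s5.png")
for n in Z:
    for d in vision.pinpoint("side",n): print(n,np.round(d["pixel"],1),round(d["confidence"],2),at_z("side",d["pixel"],.1 if n=="cup_mid" else Z[n]))
cv2.imwrite("pics/c6.png",cv2.resize(cv2.convertScaleAbs(b[100:370,170:380,::-1],alpha=1.5),(465,598),interpolation=cv2.INTER_CUBIC))
print(telemetry.sense()["clock"])
E
```

```text
cup_mid [161.8 262.7] 0.79 [0.52341165 0.16833445 0.1       ]
wheel_top [174.6 263.9] 0.91 [0.5265108  0.15778853 0.06      ]
wheel_top [107.9 228.1] 0.8 [0.42663673 0.5584037  0.06      ]
wheel_top [132.5 274.5] 0.7 [0.58129731 0.38125929 0.06      ]
square_mid [237.2 254.5] 0.97 [ 0.48227011 -0.08754928  0.058     ]
low_mid [279.6 268. ] 0.75 [ 0.50625526 -0.20343637  0.037     ]
14.425
```

View pics/c6.png

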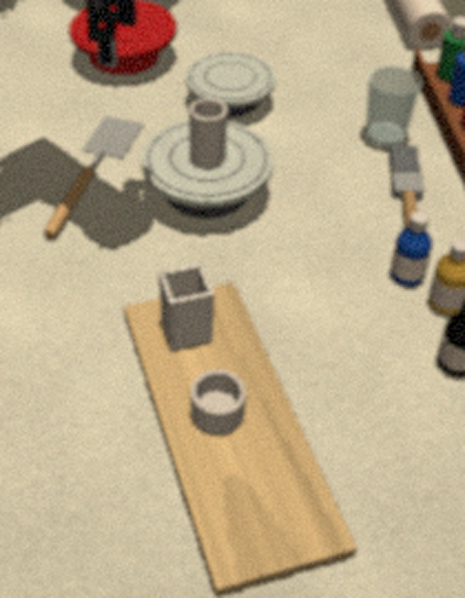

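The cup stands upright and released at the wheel's centre (crop (208,135) on the wheel centred at (208,162)). The square and low casts haven't moved, and the gripper is clear. Handing in.

```bash
python3 -c "
from h import *
print(ticket.job_done())"
```

```text
the job is handed in; nothing more can be done
None
```

I handed the job in at about 14.4 s: the tall round cup stands upright and released in the middle of the large aluminium banding wheel, gripped at about 34 N and set down with about 5 N of contact force; the square and low casts look unmoved in the last picture, and the hand-in call returned no verdict.

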